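Park the bulldozer in the third gap of the toy rack

ROBOT

A 7-joint arm with a two-finger parallel gripper is mounted at the origin on the work surface. World frame = base frame: x ahead of the robot, y to its left, z up, the work surface at z = 0. Lengths are in m, angles in rad, forces in N, time in s.
With the tool pointing down it reaches from about 0.425 to 0.825 m from the base axis. Payload 3.6 kg.
Tool frame: the origin (TCP) lies midway between the tips of the shut fingers; the grasp point (between the pads) lies 19 mm behind it; y points along the fingers, z is the direction in which the jaws open and shut, and the axes are right-handed (so a half turn about y gives the same grasp; the last joint's range is limited). The gripper opens to 85 mm and grips with 20 to 120 N. Pads are 22 mm wide; open, the fingers measure 114 mm over their backs; the gripper's body (76 mm by 85 mm) begins 54 mm behind the grasp point. The pads swing forward as they close: fully open they stand 13 mm farther back than shut.
Start: joints at [1.286, 0.615, -0.013, 1.423, 0.008, 1.103, -0.04], TCP at [0.166, -0.628, 0.231] pointing down, gripper open.
Joint ranges: [-3.12, 3.12], [-0.3, 2.06], [-1.34, 1.32], [0.26, 2.42], [-1.36, 4.5], [0.01, 1.98], [-2.84, 2.84]. Speed limits (rad/s): [2.79, 2.79, 3.14, 3.14, 3.14, 3.14, 3.14].

INTERFACE

Orientations are given as a rotation vector (axis times angle).
In Python, from station import get_obs, camera, close_job gives the robot as it stands.
- The arm moves only by the tool servo_tool, never from a script. Its arguments are lists of equal length, an entry for each row: "linear": the shift along the tool's x, y, z in m, a list of three; "angular": the turn, a rotation vector about the tool's x, y, z in rad, a list of three. A call has 1 to 20 rows; each row shifts and turns the commanded pose from where the row before left it, along the tool's axes as they then stand; what a row does not reach is not made up. A row lasts 1/8 s, in which the tool goes at most 62.5 mm and 10.7 degrees, less where a joint would pass 70% of its speed; a pose out of reach is approached as far as the arm can. A call with a gripper value outside its range is refused whole. "jaw" is the gripper's target within -1 to 1 (shut at 1, half-way at 0, fully open at -1), set as the call begins (left out, the last holds). The fingers move at their own pace and stop on an object; "newtons" is the grip in N (left out, the last holds). Time passes only in rows, so rows that do not move let the fingers close. It gives the time, the measured TCP pose, the force and the opening at its end, in the units of the state.
- get_obs(): the state, without advancing time (a new reading comes with each control period).
- camera(name): name is "side" or "top"; returns a dict with "color" (420x560x3 uint8, blue, green, red), "fovy" (degrees; the focal length in pixels is half the picture's height over the tangent of half this angle, whatever the lens; pixels are square), "cx", "cy" (the principal point, pixels), "dist_coeffs" ([k1, k2, p1, p2, k3] as OpenCV has them; the pictures are not rectified), "pose" (4x4, takes a point from camera to world coordinates). Camera axes: x right, y down, z forward; pixel columns grow to the right and rows downward; lengths in m; the calibration is good to about 2 mm. A picture is of the moment at which its call begins. There is no depth.
- close_job(): hands the job in, once; it reports no verdict.
The state is a dict: "t": time; "joints": joint angles; "qvel": joint speeds; "joint_efforts": joint torques, N m; "tool_pos": TCP position; "ee_rot": TCP orientation; "contact_force": force on the tool from outside, world axes, zero at the start; "moment": the same for the moment, N m; "opening": finger opening in m.
Only numpy, scipy, OpenCV 4.12 (cv2) and the standard library are available. Lean on these libraries where they do the work, as an engineer would, in place of code of your own. Each camera call takes 0.05 s, during which the arm holds its last target.

TASK

Run a fingertip along the bamboo rack's top rail, starting over the first gap at the robot's left-hand end and staying in touch across the dividers, count the gaps and stop over the third one. Then gently push the yellow toy bulldozer over the shelf, blade first, into that third gap until no part of it sticks out in front of the dividers, and take the hand away. Only push it, never pick it up, and leave the other things where they are.

Things in the scene. Friction and masses are not known exactly. Their poses are not given: they have to be found in the camera images.
- rack: fixed bamboo divider rack: seven upright dividers 8 mm thick, 100 mm deep, side by side along rack y, make six gaps 66 mm wide (74 mm apart), open in front, above and below. Origin: centre of its underside; x points into the gaps, away from the robot, y to the robot's left, z up. Gap centres at y = +185 (the first), +111, +37, -37, -111, -185 mm. Toys stand in some gaps
- rail_1: the length of top rail over the first gap: a flat bar 66 mm long (rack y), 14 mm wide (x), 12 mm thick, let in between the dividers, so that rail and divider tops make one level line 60 mm above the shelf, at rack x = +20 mm. Origin: middle of its upper face; axes as the rack's
- divider_1: the divider between the first and second gap: 8 mm thick, 60 mm high from rack x = -5 to +50 mm, sloping down to 34 mm high at its rounded front end at x = -50 mm; its top is level with the rail. Origin: on the shelf at the middle of its depth; axes as the rack's
- rail_2: the length of the top rail over the second gap, like rail_1. Origin: middle of its upper face
- divider_2: the divider between the second and third gap, like divider_1
- rail_3: the length of the top rail over the third gap, like rail_1. Origin: middle of its upper face
- rail_rest: the rail over the fourth to sixth gaps, which the finger should not reach. Origin: middle of its upper face over the fifth gap
- gap_3_mouth (a point): centre of the third gap's opening: on the shelf surface, midway between the dividers, level with their front ends (rack x = -50 mm)
- gap_3_back (a point): back of the third gap: on the shelf surface in the middle of the gap, at the front face of the 34 mm high slat that closes all gaps behind (rack x = +44 mm)
- bulldozer: yellow die-cast toy bulldozer, 0.15 to 0.3 kg, loose in front of the rack: 80 mm long, 47 mm high; blade 46 mm wide, 24 mm high; black tracks 42 mm wide over all, 20 mm high, from 24 mm ahead of the origin to the tail 40 mm behind it. The tracks do not turn: it slides. It starts with its blade roughly towards the rack. Origin: centre of its underside; x points to the blade, z up
- dozer_blade (a point): middle of the blade's front face, 40 mm ahead of the bulldozer's origin, 13 mm up
- dozer_tail (a point): middle of the flat tail, 40 mm behind the bulldozer's origin, 13 mm up
- race_car: black plastic race car, 95 x 42 x 34 mm, standing in a gap of the rack (second, fifth or sixth); to be left alone. Origin: centre of the underside
- helicopter: grey plastic helicopter on skids, 95 x 36 x 46 mm, in another of those gaps; to be left alone. Origin: centre of the underside
- wagon: wooden toy railway wagon, 76 x 36 x 37 mm, in another of those gaps; to be left alone. Origin: centre of the underside
- clip_track: steel spring clip on its back, holding a wooden track piece upright (40 mm wide, 156 mm high in all), at the left of the shelf; to be left alone. Origin: centre of the underside
- bowl: blue ceramic bowl, 136 mm across, 55 mm high, at the right of the shelf; to be left alone. Origin: centre of the underside
- curved_track: curved piece of wooden track, 150 mm long, 12 mm thick, lying flat at the left near the robot; to be left alone. Origin: near its middle, on the shelf
- succulent: small plant in a terracotta pot, 74 mm across, 62 mm high without its leaves, at the right; to be left alone. Origin: centre of the underside
Mind the look-alikes: they are no part of the job. Several things look just like the bulldozer: the one meant starts nearest to the robot's base.

How it is judged:
By the outcome, as a careful person would: the job done as asked, in the order asked, and still so for the second after the job is handed in, with the robot touching nothing.
It also fails if it takes over 64 s, if anything falls off the work surface, if the arm or the gripper's body presses on something with over 40 N, if the wrist force passes 120 N, or if a joint passes its speed limit or range.

## Working session

There is one attempt and no reset: what is moved stays moved. The work goes in short steps, Python scripts to look and compute and a tool call to move; the robot and the scene stay as the last step left them, time stands still between calls to the robot, and variables do not carry over. Pictures are saved under pics/ and viewed, and the job is handed in when it is done.

Besides the shell and the picture viewer there is one more tool, called after "Emit:" as name(argument=value, ...) on one line, values as JSON. servo_tool: Moves the arm, as the interface text tells. Its arguments: {"type":"object","properties":{"linear":{"type":"array"},"angular":{"type":"array"},"jaw":{"type":"number"},"newtons":{"type":"number"}},"required":["linear","angular"]}

```bash
ls; mkdir -p pics; cat > h.py <<'E'
import numpy as np,cv2
from scipy.spatial.transform import Rotation as R
from station import get_obs,camera
def K(c):
    f=c["color"].shape[0]/2/np.tan(np.radians(c["fovy"])/2)
    return np.array([[f,0,c["cx"]],[0,f,c["cy"]],[0,0,1.]])
def ray(c,p):
    u=cv2.undistortPoints(np.array(p,float).reshape(-1,1,2),K(c),np.array(c["dist_coeffs"],float)).reshape(-1,2)
    P=np.array(c["pose"]);d=np.c_[u,np.ones(len(u))]@P[:3,:3].T
    return P[:3,3],d
def onz(c,p,z):
    o,d=ray(c,p);s=(z-o[2])/d[:,2];return o+d*s[:,None]
def proj(c,X):
    P=np.linalg.inv(np.array(c["pose"]))
    return cv2.projectPoints(np.array(X,float).reshape(-1,1,3),cv2.Rodrigues(P[:3,:3])[0],P[:3,3],K(c),np.array(c["dist_coeffs"],float))[0].reshape(-1,2)
def load(n):
    import pickle;return pickle.load(open(n,'rb'))
def snap(n,tag):
    import pickle
    c=camera(n);cv2.imwrite(f"pics/{tag}.png",c["color"]);pickle.dump(c,open(f"pics/{tag}.pkl","wb"));return c
E
python3 - <<'E'
from h import *
np.set_printoptions(precision=4,suppress=True)
for n in("top","side"):
    c=snap(n,n+"0");print(n,c["fovy"],c["cx"],c["cy"],c["dist_coeffs"]);print(np.array(c["pose"]))
o=get_obs();print(o);print(R.from_rotvec(o["ee_rot"]).as_matrix())
E
```

```text
pics
top 57.46177254570603 272.3424778187802 209.6865308762214 [-0.0345  0.      0.      0.      0.    ]
[[-0.0078 -0.9913  0.1317  0.3928]
 [-0.9998  0.0102  0.0173 -0.0374]
 [-0.0185 -0.1315 -0.9911  1.0346]
 [ 0.      0.      0.      1.    ]]
side 49.81762236471654 282.8221466590243 216.37192448853432 [-0.0178  0.      0.      0.      0.    ]
[[-0.9534 -0.1773  0.2442  0.2384]
 [-0.3016  0.5873 -0.7511  0.8702]
 [-0.0102 -0.7897 -0.6134  0.7881]
 [ 0.      0.      0.      1.    ]]
{'t': 0.1, 'joints': array([ 1.2855,  0.6158, -0.0126,  1.4248,  0.0081,  1.1034, -0.0404]), 'qvel': array([ 0.0017, -0.0052,  0.001 , -0.0024,  0.0005,  0.0003, -0.0005]), 'joint_efforts': array([  0.0013, -47.0382,   0.2603, -17.1571,   0.0101,   0.0058,
        -0.    ]), 'tool_pos': array([ 0.1662, -0.6277,  0.2302]), 'ee_rot': array([-0.2716,  2.086 , -2.0811]), 'contact_force': array([ 0.6615,  0.0469, -0.5711]), 'moment': array([-0.0158, -0.002 , -0.0032]), 'opening': 0.08556277355820724}
[[-0.9667 -0.0006  0.256 ]
 [-0.256   0.0023 -0.9667]
 [ 0.     -1.     -0.0024]]
```

View pics/top0.png

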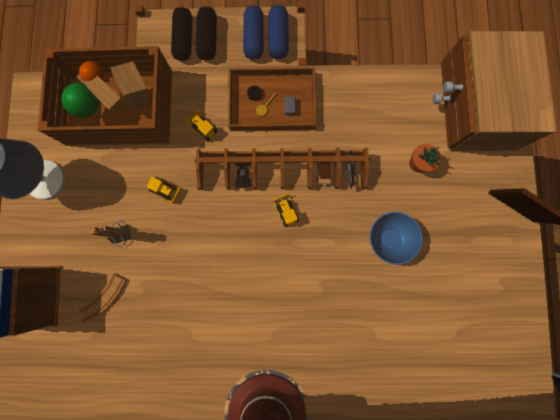

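View pics/side0.png

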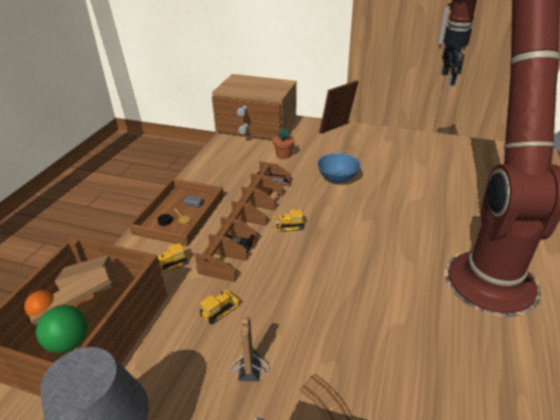

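The top picture shows the rack at about (196–368, 150–188). Three yellow bulldozers are candidates, at top pixels (287,211), (163,188) and (203,127). The race car is in gap 2 at (243,175), and the wagon and helicopter are in gaps 5 and 6. I'll measure base distances and check a close crop.

```bash
python3 - <<'E'
from h import *
np.set_printoptions(precision=4,suppress=True)
t=load("pics/top0.pkl");s=load("pics/side0.pkl")
for n,c in(("t",t),("s",s)):
    h=cv2.cvtColor(c["color"],cv2.COLOR_BGR2HSV)
    m=cv2.inRange(h,(20,170,120),(32,255,255))
    m=cv2.morphologyEx(m,cv2.MORPH_CLOSE,np.ones((5,5)))
    k,l,st,ce=cv2.connectedComponentsWithStats(m)
    for i in range(1,k):
        if st[i,4]>60:
            p=onz(c,ce[i],.025)[0];print(n,ce[i],st[i,4],p,np.hypot(*p[:2]))
a=cv2.resize(t["color"][140:236,186:380],None,fx=4,fy=4,interpolation=cv2.INTER_CUBIC);cv2.imwrite("pics/c1.png",a)
a=cv2.resize(s["color"][155:285,190:330],None,fx=4.5,fy=4.5,interpolation=cv2.INTER_CUBIC);cv2.imwrite("pics/c2.png",a)
E
```

```text
t [202.1455 124.5681] 213 [0.7657 0.172  0.025 ] 0.784807491114403
t [157.8633 186.7617] 256 [0.5927 0.2893 0.025 ] 0.6595389494810397
t [284.6543 209.0346] 405 [ 0.5284 -0.0525  0.025 ] 0.5309927765185987
s [290.6242 219.6606] 330 [ 0.5174 -0.0564  0.025 ] 0.5204134205477708
s [172.2126 253.8173] 301 [0.7607 0.1611 0.025 ] 0.777534208723092
s [216.9343 304.2135] 548 [0.586  0.2792 0.025 ] 0.6491274506995354
```

View pics/c1.png

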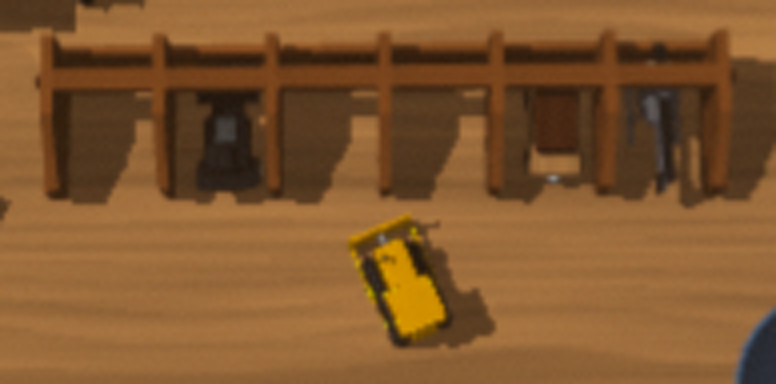

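View pics/c2.png

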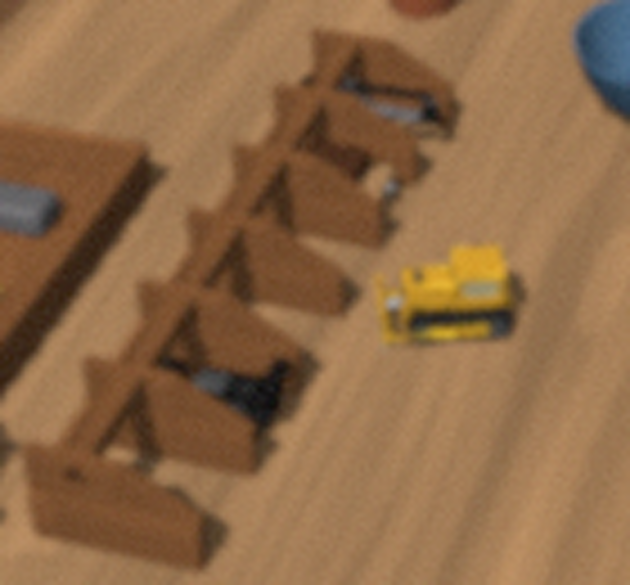

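Candidates in the top picture, with distance from base: (287,211) at 0.53 m, (163,188) at 0.66 m and (203,127) at 0.78 m. I choose (287,211). The crop confirms it: blade towards the rack, in front of gaps 3/4. Gaps 3 and 4 are empty. Next I measure the rack and bulldozer poses.

```bash
python3 - <<'E'
from h import *
np.set_printoptions(precision=4,suppress=True)
t=load("pics/top0.pkl");s=load("pics/side0.pkl")
C=lambda a:np.array(a,float)/4+[186-.375,140-.375]
# divider top points at rail line crossing (z=.06)
P=onz(t,C([[x,76] for x in (49,161,272,384,496,608,722)]),.06);print("rail/div",P)
print("back edge",onz(t,C([[48,33],[161,33],[384,33],[608,33],[722,33]]),.06))
print("rail edges",onz(t,C([[220,65],[220,88],[550,65],[550,88]]),.06))
print("front ends z.017",onz(t,C([[55,196],[166,196],[273,196],[384,196],[494,196],[604,196],[714,194]]),.01))
print("dozer blade bl corners z.024",onz(t,C([[349,240],[410,216]]),.024))
print("tail z.0",onz(t,C([[398,346],[450,324]]),.013))
# yellow mask in crop
for n,c,r in(("t",t,(195,232,268,305)),("s",s,(200,240,270,310))):
    a=c["color"][r[0]:r[1],r[2]:r[3]]
    cv2.imwrite(f"pics/d{n}.png",cv2.resize(a,None,fx=14,fy=14,interpolation=cv2.INTER_CUBIC))
E
```

```text
rail/div [[ 0.6597  0.1742  0.06  ]
 [ 0.6586  0.1004  0.06  ]
 [ 0.6576  0.0275  0.06  ]
 [ 0.6567 -0.0457  0.06  ]
 [ 0.6558 -0.1188  0.06  ]
 [ 0.655  -0.1918  0.06  ]
 [ 0.6541 -0.2661  0.06  ]]
back edge [[ 0.6889  0.1755  0.06  ]
 [ 0.6877  0.1007  0.06  ]
 [ 0.6857 -0.046   0.06  ]
 [ 0.6839 -0.1927  0.06  ]
 [ 0.6831 -0.2673  0.06  ]]
rail edges [[ 0.6655  0.0617  0.06  ]
 [ 0.65    0.0616  0.06  ]
 [ 0.6628 -0.1542  0.06  ]
 [ 0.6473 -0.1538  0.06  ]]
front ends z.017 [[ 0.5891  0.1794  0.01  ]
 [ 0.5881  0.1033  0.01  ]
 [ 0.5873  0.0303  0.01  ]
 [ 0.5864 -0.0452  0.01  ]
 [ 0.5856 -0.1198  0.01  ]
 [ 0.5848 -0.1944  0.01  ]
 [ 0.5854 -0.269   0.01  ]]
dozer blade bl corners z.024 [[ 0.5542 -0.0214  0.024 ]
 [ 0.57   -0.0623  0.024 ]]
tail z.0 [[ 0.4839 -0.0534  0.013 ]
 [ 0.4983 -0.0884  0.013 ]]
```

View pics/dt.png

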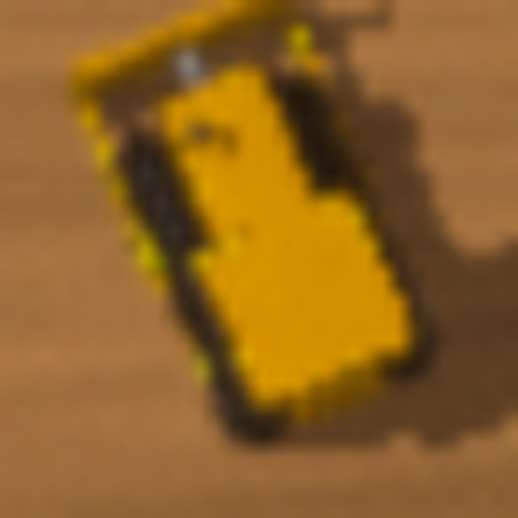

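View pics/ds.png

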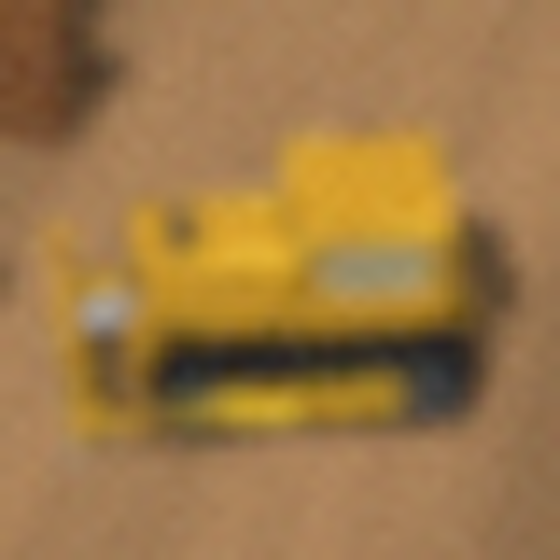

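The bulldozer points about 22° left of the rack direction: blade near (0.562, -0.042), tail near (0.491, -0.071). The rack origin is about (0.636, -0.0455) with yaw about -0.7°. The rail_1 centre is about (0.6586, 0.139) and the rail_3 centre about (0.657, -0.009). I'll shut the fingers and fly over rail_1.

Emit:
servo_tool(linear=[[0,0,0],[0,0,0],[-0.0268,0,-0.043],[-0.0268,0,-0.043],[-0.0268,0,-0.043],[-0.0268,0,-0.043],[-0.0268,0,-0.043],[-0.0268,0,-0.043],[-0.0268,0,-0.043],[-0.0268,0,-0.043],[-0.0268,0,-0.043],[-0.0268,0,-0.043],[-0.0268,0,-0.043],[-0.0268,0,-0.043],[-0.0268,0,-0.043],[-0.0268,0,-0.043],[-0.0268,0,-0.043],[-0.0268,0,-0.043],[-0.0268,0,-0.043],[-0.0268,0,-0.043]], angular=[[0,0.135,0],[0,0.135,0],[0,0,0],[0,0,0],[0,0,0],[0,0,0],[0,0,0],[0,0,0],[0,0,0],[0,0,0],[0,0,0],[0,0,0],[0,0,0],[0,0,0],[0,0,0],[0,0,0],[0,0,0],[0,0,0],[0,0,0],[0,0,0]], jaw=1, newtons=40)

```text
t: 2.6
tool_pos: [0.6578, 0.1415, 0.2307]
ee_rot: [-0.011, -2.215, 2.216]
contact_force: [1.1, 0.4, 0.0]
opening: -0.0
```

```bash
cat > st.py <<'E'
from h import *
import sys
np.set_printoptions(precision=4,suppress=True)
o=get_obs();Rm=R.from_rotvec(o["ee_rot"]).as_matrix();p=o["tool_pos"]
print("t",o["t"],"p",p,"F",o["contact_force"],"open",o["opening"]);print(Rm);print("j",o["joints"])
if len(sys.argv)>3: print("tool delta to target",Rm.T@(np.array(list(map(float,sys.argv[1:4])))-p))
if len(sys.argv)>4: # desired yaw(deg) of tool x axis
    a=np.arctan2(Rm[1,0],Rm[0,0]);d=np.radians(float(sys.argv[4]))-a;d=(d+np.pi)%(2*np.pi)-np.pi;print("turn about tool y",-d)
E
python3 st.py .6586 .1392 .09 179.3
```

```text
t 2.6 p [0.6578 0.1415 0.2307] F [1.0533 0.4401 0.0433] open -4.443183929258613e-05
[[-0.9999 -0.001  -0.0113]
 [ 0.0113 -0.0005 -0.9999]
 [ 0.001  -1.      0.0005]]
j [-0.2119  0.6547 -0.0603  1.3469  0.0406  1.1423 -1.8587]
tool delta to target [-0.001   0.1407  0.0022]
turn about tool y 0.0009461110758870461
```

Emit:
servo_tool(linear=[[-0.001,0.04,0.002],[0,0.04,0],[0,0.04,0],[0,0.02,0],[0,0,0]], angular=[[0,0,0],[0,0,0],[0,0,0],[0,0,0],[0,0,0]])

```text
t: 3.22
tool_pos: [0.6565, 0.1378, 0.0888]
ee_rot: [-0.006, -2.212, 2.215]
contact_force: [0.3, -0.6, 0.8]
opening: -0.0002
```

```bash
python3 st.py .6586 .1392 .06; python3 - <<'E'
from h import *
o=get_obs()
for n in("side","top"):
    c=snap(n,n+"1");q=proj(c,[o["tool_pos"],[.6586,.1392,.06]]);print(n,q)
    u,v=map(int,q[0]);a=c["color"][max(0,v-60):v+50,max(0,u-70):u+70]
    cv2.imwrite(f"pics/{n}1c.png",cv2.resize(a,None,fx=5,fy=5,interpolation=cv2.INTER_CUBIC))
E
```

```text
t 3.225 p [0.6565 0.1378 0.0888] F [ 0.3431 -0.5983  0.8237] open -0.00022923158551702081
[[-0.9999 -0.0056 -0.0111]
 [ 0.0111 -0.0013 -0.9999]
 [ 0.0056 -1.      0.0013]]
j [-0.2082  0.796  -0.0568  1.4965  0.0535  0.8564 -1.865 ]
tool delta to target [-0.0023  0.0287 -0.0014]
side [[211.5001776  236.43836754]
 [211.73475951 245.64496431]]
top [[209.67266429 156.67795155]
 [211.14063249 158.83923318]]
```

View pics/side1c.png

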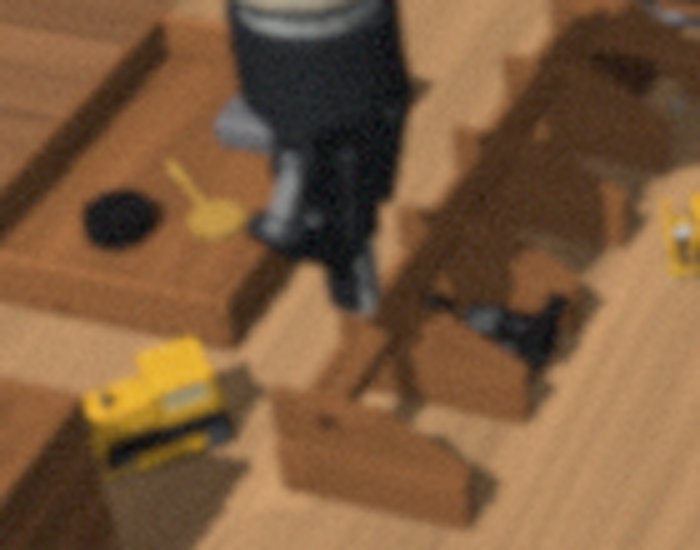

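View pics/top1c.png

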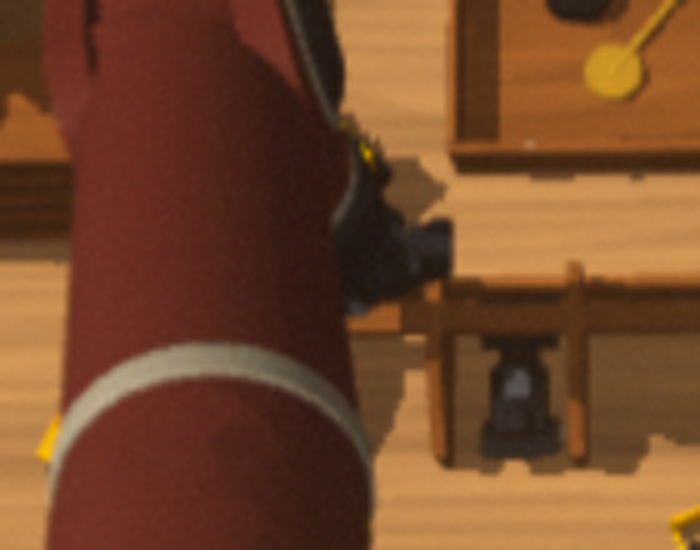

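The side crop shows the shut tips over the rail of the first gap, with the tip at about (211,236). I'll descend slowly to contact.

Emit:
servo_tool(linear=[[-0.0023,0.008,-0.0014],[0,0.008,0],[0,0.004,0],[0,0.003,0],[0,0.002,0],[0,0,0]], angular=[[0,0,0],[0,0,0],[0,0,0],[0,0,0],[0,0,0],[0,0,0]])

```text
t: 4.08
tool_pos: [0.6606, 0.1396, 0.0663]
ee_rot: [-0.012, -2.216, 2.216]
contact_force: [-0.8, -0.6, -0.1]
opening: -0.0001
```

Emit:
servo_tool(linear=[[0.001,0.002,0],[0,0.0015,0],[0,0.001,0],[0,0,0]], angular=[[0,0,0],[0,0,0],[0,0,0],[0,0,0]])

```text
t: 4.58
tool_pos: [0.6596, 0.1396, 0.0618]
ee_rot: [-0.012, -2.216, 2.216]
contact_force: [-0.1, -0.2, 0.5]
opening: 0.0001
```

Emit:
servo_tool(linear=[[0,0.001,0],[0,0.001,0],[0,0,0]], angular=[[0,0,0],[0,0,0],[0,0,0]])

```text
t: 4.95
tool_pos: [0.6598, 0.1396, 0.0602]
ee_rot: [-0.013, -2.216, 2.216]
contact_force: [0.3, 0.0, 3.4]
opening: -0.0002
```

Emit:
servo_tool(linear=[[0,0.0005,0],[0,0,0]], angular=[[0,0,0],[0,0,0]])

```text
t: 5.2
tool_pos: [0.6598, 0.1396, 0.0602]
ee_rot: [-0.013, -2.216, 2.216]
contact_force: [-1.9, -0.5, 5.4]
opening: 0.0004
```

Emit:
servo_tool(linear=[[0,0.0003,0.005],[0,0,0.007],[0,0,0.007],[0,0,0.007]], angular=[[0,0,0],[0,0,0],[0,0,0],[0,0,0]])

```text
t: 5.7
tool_pos: [0.6606, 0.1157, 0.0602]
ee_rot: [-0.015, -2.222, 2.214]
contact_force: [0.1, 3.0, 5.5]
opening: 0.0002
```

Emit:
servo_tool(linear=[[0.0006,0.0002,0.007],[0.0006,0,0.007],[0.0004,0.0001,0.007],[0,0,0.007],[0,0,0.007]], angular=[[0,0,0],[0,0,0],[0,0,0],[0,0,0],[0,0,0]])

```text
t: 6.32
tool_pos: [0.6589, 0.0812, 0.0602]
ee_rot: [-0.016, -2.223, 2.214]
contact_force: [0.4, 4.1, 6.2]
opening: -0.0003
```

```bash
python3 st.py .6568 -.0088 .06 179.3
```

```text
t 6.325 p [0.6589 0.0812 0.0602] F [0.4492 4.1107 6.192 ] open -0.00034473217614732214
[[-0.9999  0.0041 -0.01  ]
 [ 0.01    0.0042 -0.9999]
 [-0.004  -1.     -0.0042]]
j [-0.1167  0.8186 -0.0661  1.5467  0.0641  0.7738 -1.7884]
tool delta to target [ 0.0012 -0.0002  0.09  ]
turn about tool y 0.0022449898741960794
```

Emit:
servo_tool(linear=[[0.0004,0,0.007],[0.0004,0,0.007],[0.0002,0,0.007],[0,0,0.007],[0,0,0.007]], angular=[[0,0,0],[0,0,0],[0,0,0],[0,0,0],[0,0,0]])

```text
t: 6.95
tool_pos: [0.6575, 0.0462, 0.0602]
ee_rot: [-0.015, -2.223, 2.214]
contact_force: [-0.2, 5.0, 6.3]
opening: 0.0
```

Emit:
servo_tool(linear=[[0,0,0.007],[0,0,0.007],[0,0,0.007],[0,0,0.007],[0,0,0.007]], angular=[[0,0,0],[0,0,0],[0,0,0],[0,0,0],[0,0,0]])

```text
t: 7.58
tool_pos: [0.6571, 0.0112, 0.0602]
ee_rot: [-0.015, -2.223, 2.214]
contact_force: [0.5, 5.0, 7.1]
opening: -0.0
```

Emit:
servo_tool(linear=[[0,0,0.007],[0,0,0.007],[0,0,0.005],[0,0,0],[0,0,0],[0,0,0]], angular=[[0,0,0],[0,0,0],[0,0,0],[0,0,0],[0,0,0],[0,0,0]])

```text
t: 8.32
tool_pos: [0.6569, -0.009, 0.0602]
ee_rot: [-0.016, -2.22, 2.216]
contact_force: [0.4, 3.3, 6.7]
opening: 0.0003
```

```bash
python3 st.py .6568 -.0088 .06; python3 - <<'E'
from h import *
o=get_obs()
for n in("side",):
    c=snap(n,n+"2");q=proj(c,[o["tool_pos"]]);print(n,q)
    u,v=map(int,q[0]);a=c["color"][max(0,v-60):v+50,max(0,u-70):u+70]
    cv2.imwrite(f"pics/{n}2c.png",cv2.resize(a,None,fx=5,fy=5,interpolation=cv2.INTER_CUBIC))
E
```

```text
t 8.325 p [ 0.6569 -0.009   0.0602] F [0.4097 3.2942 6.7251] open 0.0002504049004333428
[[-0.9999  0.0038 -0.0106]
 [ 0.0106  0.0021 -0.9999]
 [-0.0038 -1.     -0.0021]]
j [ 0.0257  0.8105 -0.078   1.5678  0.0789  0.7625 -1.6664]
tool delta to target [ 0.0001  0.0002 -0.0002]
side [[235.5574657  210.47393014]]
```

View pics/side2c.png

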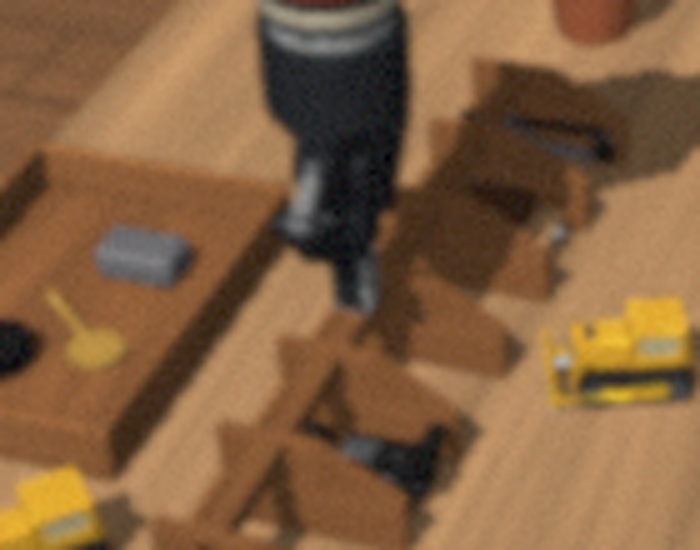

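The third gap is confirmed: the finger is on the rail just past the second divider, and the race car is in the gap before it. Contact force was 3–7 N at every check along the way. I'll lift off, then go to the bulldozer's right-hand side with the jaws half open as a two-point pusher.

Emit:
servo_tool(linear=[[0,-0.02,0],[0,-0.04,0],[0,-0.04,0],[0.04,0,0.033],[0.04,0,0.033],[0.037,0,0.032],[0,0,0]], angular=[[0,0,0],[0,0,0],[0,0,0],[0,0,0],[0,0,0],[0,0,0],[0,0,0]])

```text
t: 9.25
tool_pos: [0.5332, -0.1128, 0.1592]
ee_rot: [-0.018, -2.205, 2.214]
contact_force: [0.6, -0.3, 0.6]
opening: 0.0003
```

Emit:
servo_tool(linear=[[0,0,0],[0,0,0],[0,0,0],[0,0,0],[0,0,0],[0,0,0],[0,0,0],[0,0,0],[0,0,0],[0,0,0],[0,0,0],[0,0,0]], angular=[[0,-0.1787,0],[0,-0.1787,0],[0,-0.1787,0],[0,-0.1787,0],[0,-0.1787,0],[0,-0.1787,0],[0,-0.1787,0],[0,-0.1787,0],[0,-0.1787,0],[0,-0.1787,0],[0,-0.1787,0],[0,0,0]], jaw=0.3)

```text
t: 10.75
tool_pos: [0.5377, -0.1075, 0.1588]
ee_rot: [-1.366, 0.924, -0.924]
contact_force: [-0.4, -0.1, -0.5]
opening: 0.0296
```

```bash
python3 st.py .5395 -.1073 .05 292; python3 - <<'E'
from h import *
o=get_obs()
for n in("side","top"):
    c=snap(n,n+"3");q=proj(c,[o["tool_pos"]]);print(n,q)
    u,v=map(int,q[0]);a=c["color"][max(0,v-60):v+50,max(0,u-70):u+70]
    cv2.imwrite(f"pics/{n}3c.png",cv2.resize(a,None,fx=5,fy=5,interpolation=cv2.INTER_CUBIC))
E
```

```text
t 10.75 p [ 0.5377 -0.1075  0.1588] F [-0.4145 -0.1334 -0.4574] open 0.02958788341767692
[[ 0.3719  0.0002  0.9283]
 [-0.9283 -0.      0.3719]
 [ 0.0001 -1.      0.0002]]
j [ 0.5721  0.6198 -0.6533  1.7978  0.4735  0.8857  0.0825]
tool delta to target [0.0005 0.1088 0.0018]
turn about tool y -0.0029421999860730352
side [[288.86819666 166.99656976]]
top [[309.1547578 197.114039 ]]
```

View pics/side3c.png

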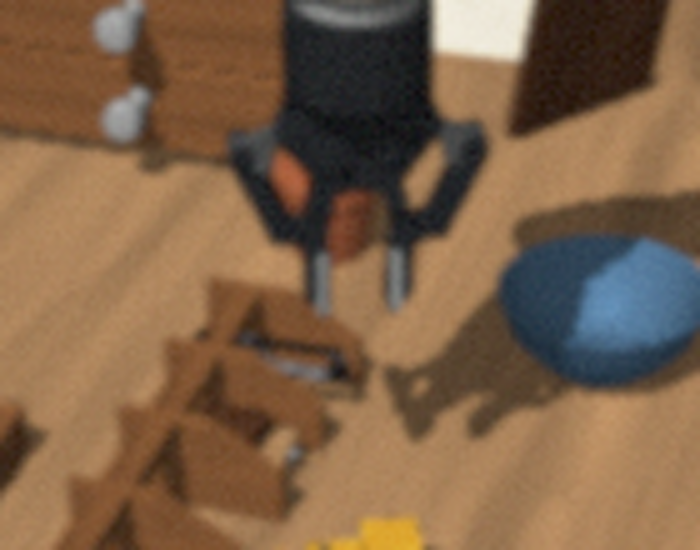

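View pics/top3c.png

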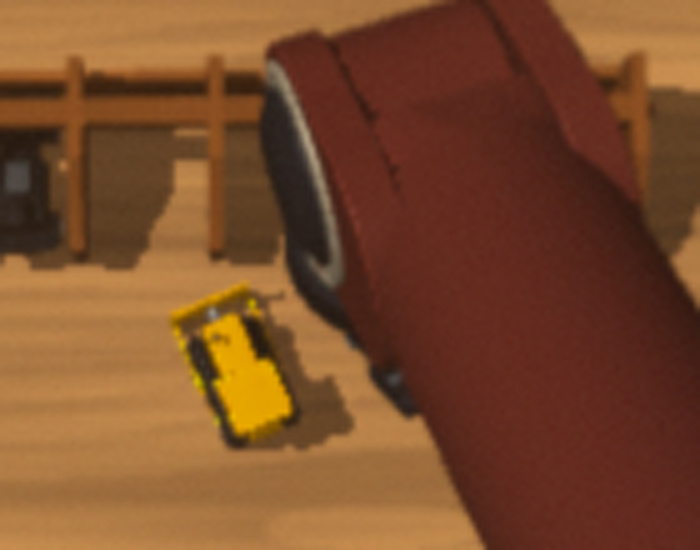

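The tips are aligned with the bulldozer's axis, well to its right side. I'll descend.

Emit:
servo_tool(linear=[[0,0.04,0.002],[0,0.04,0],[0,0.03,0],[0,0.02,0],[0,0.01,0],[0,0.004,0],[0,0,0],[0,0,0]], angular=[[0,0,0],[0,0,0],[0,0,0],[0,0,0],[0,0,0],[0,0,0],[0,0,0],[0,0,0]])

```text
t: 11.85
tool_pos: [0.5397, -0.1064, 0.0155]
ee_rot: [-1.366, 0.921, -0.923]
contact_force: [-0.1, -0.0, -0.1]
opening: 0.03
```

```bash
python3 st.py .532 -.0888 .012 292; python3 - <<'E'
from h import *
o=get_obs()
for n in("side","top"):
    c=snap(n,n+"4");q=proj(c,[o["tool_pos"]]);print(n,q)
    u,v=map(int,q[0]);a=c["color"][max(0,v-60):v+50,max(0,u-70):u+70]
    cv2.imwrite(f"pics/{n}4c.png",cv2.resize(a,None,fx=5,fy=5,interpolation=cv2.INTER_CUBIC))
E
```

```text
t 11.85 p [ 0.5397 -0.1064  0.0155] F [-0.1247 -0.0363 -0.1418] open 0.030039346065526464
[[ 0.374   0.0016  0.9274]
 [-0.9274 -0.0002  0.374 ]
 [ 0.0008 -1.      0.0014]]
j [ 0.4622  0.8151 -0.4901  1.8975  0.6594  0.5935 -0.0757]
tool delta to target [-0.0192  0.0035 -0.0006]
turn about tool y -0.0006383598040464733
side [[288.14979412 210.40741479]]
top [[304.6151391  205.10728487]]
```

View pics/side4c.png

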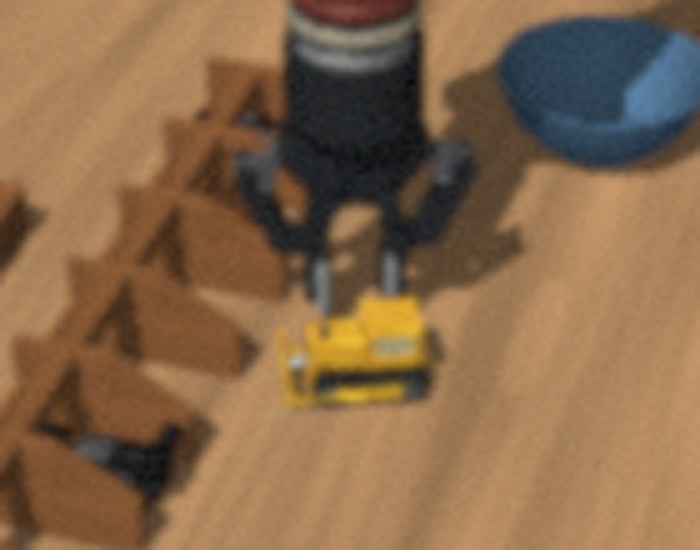

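View pics/top4c.png

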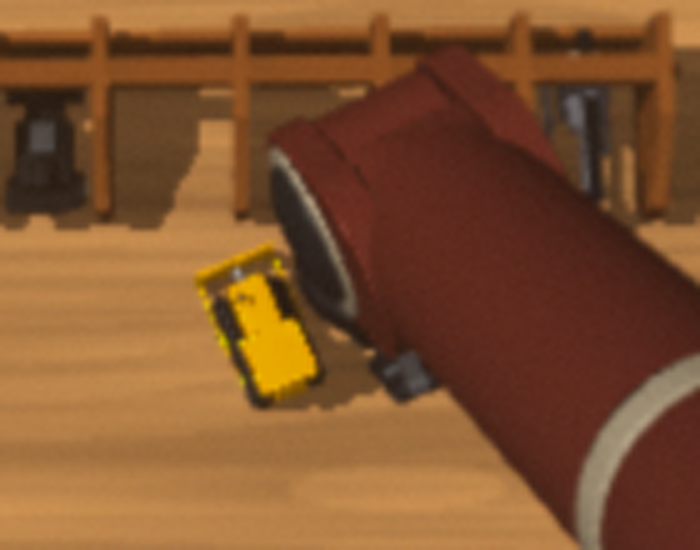

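Emit:
servo_tool(linear=[[0,0.004,0],[-0.004,0.001,0],[-0.004,0,0],[-0.004,0,0],[-0.003,0,0],[-0.003,0,0],[-0.003,0,0],[-0.003,0,0],[-0.003,0,0],[0,0,0]], angular=[[0,0,0],[0,0,0],[0,0,0],[0,0,0],[0,0,0],[0,0,0],[0,0,0],[0,0,0],[0,0,0],[0,0,0]])

```text
t: 13.2
tool_pos: [0.5289, -0.0808, 0.0098]
ee_rot: [-1.367, 0.922, -0.922]
contact_force: [-0.3, -0.9, 0.5]
opening: 0.0301
```

```bash
python3 st.py .532 -.0888 .012 292; python3 - <<'E'
from h import *
o=get_obs()
c=snap("top","top5");s=snap("side","side5")
a=cv2.resize(c["color"][140:240,230:340],None,fx=5,fy=5,interpolation=cv2.INTER_CUBIC)
b=cv2.resize(s["color"][165:255,230:330],None,fx=5,fy=5,interpolation=cv2.INTER_CUBIC)
cv2.imwrite("pics/t5c.png",a);cv2.imwrite("pics/s5c.png",b)
E
```

```text
t 13.2 p [ 0.5289 -0.0808  0.0098] F [-0.3439 -0.9325  0.5422] open 0.030097123188367696
[[ 0.3747 -0.0001  0.9271]
 [-0.9271  0.0004  0.3747]
 [-0.0004 -1.      0.    ]]
j [ 0.4086  0.8083 -0.4682  1.9408  0.6708  0.552  -0.1376]
tool delta to target [ 0.0085 -0.0022 -0.0001]
turn about tool y 0.00010708948579285504
```

View pics/t5c.png

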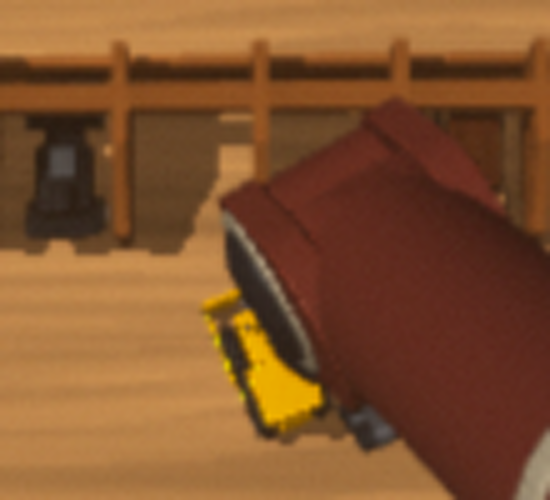

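View pics/s5c.png

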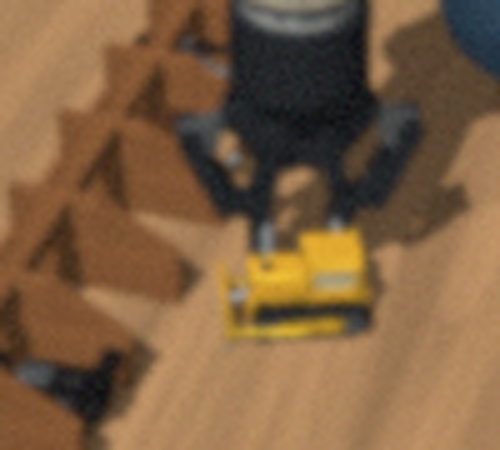

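Contact is made: the toy moved about 7 mm and the force is about 1 N. I'll continue, turning it clockwise while pushing left.

Emit:
servo_tool(linear=[[-0.003,0,0],[-0.003,0,0],[-0.003,0,0],[-0.003,0,0],[-0.003,0,0],[-0.003,0,0],[-0.003,0,0],[-0.003,0,0],[-0.003,0,0],[-0.003,0,0],[0,0,0]], angular=[[0,0.026,0],[0,0.026,0],[0,0.026,0],[0,0.026,0],[0,0.026,0],[0,0.026,0],[0,0.026,0],[0,0.026,0],[0,0.026,0],[0,0.026,0],[0,0,0]])

```text
t: 14.68
tool_pos: [0.5212, -0.0513, 0.0097]
ee_rot: [-1.264, 1.118, -1.117]
contact_force: [-0.6, -0.1, -0.5]
opening: 0.0297
```

```bash
python3 st.py .514 -.0395 .010 269.3; python3 - <<'E'
from h import *
o=get_obs()
c=snap("top","top6");s=snap("side","side6")
a=cv2.resize(c["color"][140:240,230:340],None,fx=5,fy=5,interpolation=cv2.INTER_CUBIC)
b=cv2.resize(s["color"][165:255,230:330],None,fx=5,fy=5,interpolation=cv2.INTER_CUBIC)
cv2.imwrite("pics/t6c.png",a);cv2.imwrite("pics/s6c.png",b)
E
```

```text
t 14.675 p [ 0.5212 -0.0513  0.0097] F [-0.5757 -0.1159 -0.4691] open 0.029694402300934106
[[ 0.1239  0.0002  0.9923]
 [-0.9923  0.0012  0.1239]
 [-0.0011 -1.      0.0004]]
j [ 0.3065  0.7833 -0.3865  1.9746  0.5909  0.4954 -0.3831]
tool delta to target [-0.0126 -0.0003 -0.0057]
turn about tool y 0.136407416871986
```

View pics/t6c.png

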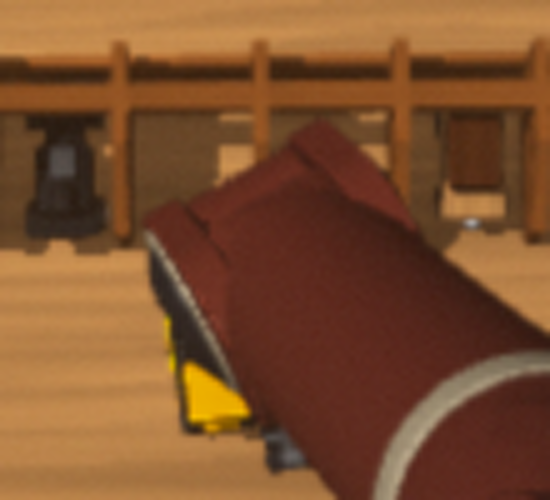

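View pics/s6c.png

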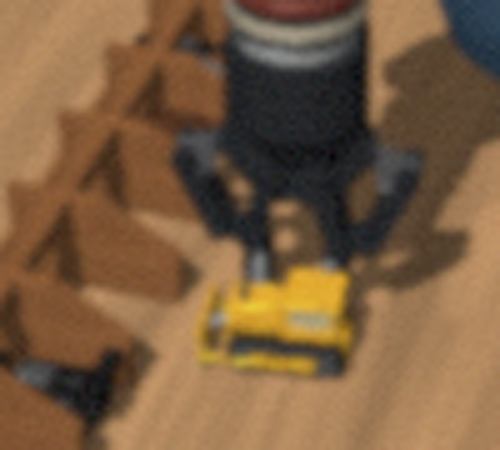

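Emit:
servo_tool(linear=[[-0.0025,0,0],[-0.0025,0,0],[-0.0025,0,0],[-0.0025,0,0],[-0.002,0,0],[0,0,0],[0.01,0,0],[0.025,0,0],[0.05,0,0],[0.05,0,0],[0.05,0,0],[0,0,0]], angular=[[0,0.027,0],[0,0.027,0],[0,0.027,0],[0,0.027,0],[0,0.028,0],[0,0,0],[0,0,0],[0,0,0],[0,0,0],[0,0,0],[0,0,0],[0,0,0]])

```text
t: 16.27
tool_pos: [0.5167, -0.2329, 0.0092]
ee_rot: [-1.201, 1.224, -1.229]
contact_force: [-1.4, -0.3, -0.5]
opening: 0.03
```

```bash
python3 st.py .514 -.0395 .010 269.3; python3 - <<'E'
from h import *
o=get_obs()
c=snap("top","top7");s=snap("side","side7")
a=cv2.resize(c["color"][140:240,230:340],None,fx=6,fy=6,interpolation=cv2.INTER_CUBIC)
b=cv2.resize(s["color"][165:255,230:330],None,fx=6,fy=6,interpolation=cv2.INTER_CUBIC)
cv2.imwrite("pics/t7c.png",a);cv2.imwrite("pics/s7c.png",b)
E
```

```text
t 16.275 p [ 0.5167 -0.2329  0.0092] F [-1.4483 -0.3332 -0.4595] open 0.03004914902714488
[[-0.0233  0.      0.9997]
 [-0.9997 -0.004  -0.0233]
 [ 0.004  -1.      0.0001]]
j [ 0.6392  0.8252 -0.4123  1.8533  0.5726  0.5822 -0.166 ]
tool delta to target [-0.1933 -0.0016 -0.0072]
turn about tool y -0.011060223988380358
```

View pics/t7c.png

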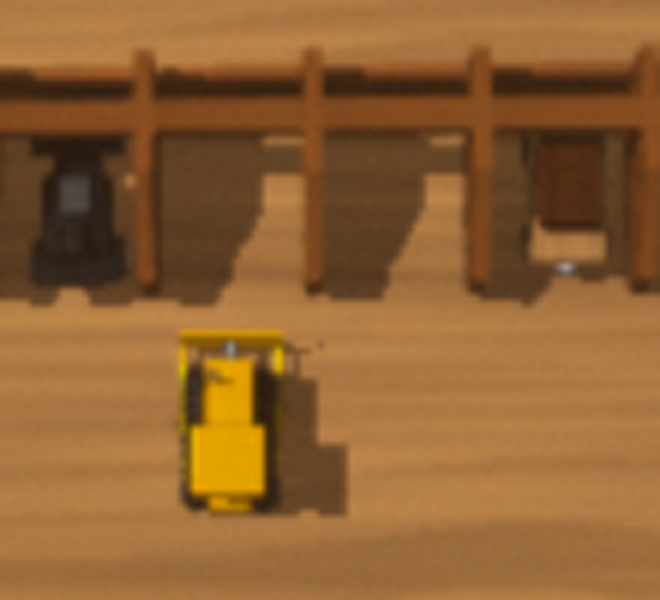

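View pics/s7c.png

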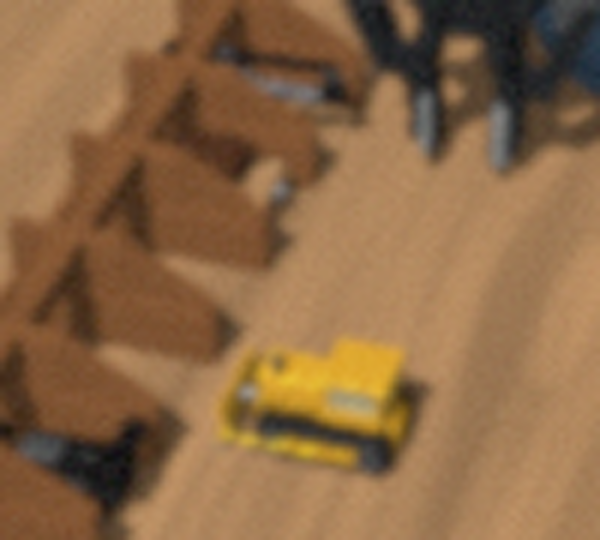

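The bulldozer now stands straight in front of gap 3. In the crop the blade spans columns 180–283 and the dividers are at 148 and 314. I'll measure its tail and heading.

```bash
python3 - <<'E'
from h import *
np.set_printoptions(precision=4,suppress=True)
t=load("pics/top7.pkl")
C=lambda a:np.array(a,float)/6+[230-.42,140-.42]
print("blade top corners",onz(t,C([[180,334],[283,331]]),.024))
print("tail ",onz(t,C([[185,508],[276,508],[231,512]]),.013))
print("div fronts",onz(t,C([[148,292],[314,292]]),.02))
h=cv2.cvtColor(t["color"],cv2.COLOR_BGR2HSV);m=cv2.inRange(h,(20,170,120),(32,255,255))
m[:195]=0;m[230:]=0;m[:,:255]=0;m[:,280:]=0
p=np.argwhere(m)[:,::-1].astype(np.float32);print(cv2.minAreaRect(p),p.min(0),p.max(0))
W=onz(t,p,.03)[:,:2];print(cv2.minAreaRect(W.astype(np.float32)))
s=load("pics/side7.pkl")
B=lambda a:np.array(a,float)/6+[230-.42,165-.42]
print("side: blade bottom left, track bottom tail left",onz(s,B([[222,438],[375,472]]),0))
E
```

```text
blade top corners [[ 0.5664  0.0141  0.024 ]
 [ 0.5673 -0.0319  0.024 ]]
tail  [[ 0.4896  0.0127  0.013 ]
 [ 0.4892 -0.0279  0.013 ]
 [ 0.4876 -0.0079  0.013 ]]
div fronts [[ 0.5864  0.0286  0.02  ]
 [ 0.5856 -0.0459  0.02  ]]
((267.5, 209.5), (29.0, 17.0), 90.0) [259. 195.] [276. 224.]
((0.5271314382553101, -0.006952617317438126), (0.04515053704380989, 0.07744424045085907), 89.36845397949219)
side: blade bottom left, track bottom tail left [[0.5658 0.0062 0.    ]
 [0.4938 0.0084 0.    ]]
```

Emit:
servo_tool(linear=[[0,-0.04,0],[0,-0.05,0],[0,-0.03,0],[0,0,0],[0,0,0],[0,0,0],[0,0,0],[0,0,0],[0,0,0],[0,0,0],[0,0,0],[0,0,0],[0.0135,0,-0.0447],[0.0135,0,-0.0447],[0.0135,0,-0.0447],[0.0135,0,-0.0447],[0.0135,0,-0.0447],[0,0,0]], angular=[[0,0,0],[0,0,0],[0,0,0],[0,0.1733,0],[0,0.1733,0],[0,0.1733,0],[0,0.1733,0],[0,0.1733,0],[0,0.1733,0],[0,0.1733,0],[0,0.1733,0],[0,0.1733,0],[0,0,0],[0,0,0],[0,0,0],[0,0,0],[0,0,0],[0,0,0]], jaw=0.63)

```text
t: 18.62
tool_pos: [0.4491, 0.0045, 0.1299]
ee_rot: [-0.014, 2.22, -2.213]
contact_force: [0.4, -0.3, -0.0]
opening: 0.0158
```

```bash
python3 st.py .455 -.0085 .014 179.3
```

```text
t 18.625 p [0.4491 0.0045 0.1299] F [ 0.3679 -0.3402 -0.0138] open 0.015841899909336373
[[-0.9999 -0.0012  0.0111]
 [-0.0111  0.0032 -0.9999]
 [ 0.0011 -1.     -0.0032]]
j [ 0.0091  0.4647 -0.0916  2.0994  0.0687  0.5811 -1.69  ]
tool delta to target [-0.0059  0.1158  0.0134]
turn about tool y 0.02334574161620928
```

Emit:
servo_tool(linear=[[-0.003,0,0.013],[-0.003,0,0],[0,0.04,0],[0,0.035,0],[0,0.025,0],[0,0.012,0],[0,0.004,0],[0,0,0],[0,0,0]], angular=[[0,0.023,0],[0,0,0],[0,0,0],[0,0,0],[0,0,0],[0,0,0],[0,0,0],[0,0,0],[0,0,0]])

```text
t: 19.75
tool_pos: [0.4574, -0.015, 0.0145]
ee_rot: [-0.029, -2.21, 2.21]
contact_force: [-0.9, -0.7, -0.7]
opening: 0.0156
```

```bash
python3 st.py .475 -.0085 .014 179.3; python3 - <<'E'
from h import *
s=snap("side","side8")
b=cv2.resize(s["color"][165:275,230:350],None,fx=6,fy=5,interpolation=cv2.INTER_CUBIC)
cv2.imwrite("pics/s8c.png",b)
E
```

```text
t 19.75 p [ 0.4574 -0.015   0.0145] F [-0.8701 -0.7098 -0.6915] open 0.015564068637732832
[[-0.9997  0.0018 -0.0243]
 [ 0.0243  0.0001 -0.9997]
 [-0.0018 -1.     -0.0001]]
j [ 0.0139  0.6959 -0.0428  2.162   0.098   0.2836 -1.708 ]
tool delta to target [-0.0174  0.0005 -0.0069]
turn about tool y -0.012081539109046524
```

View pics/s8c.png

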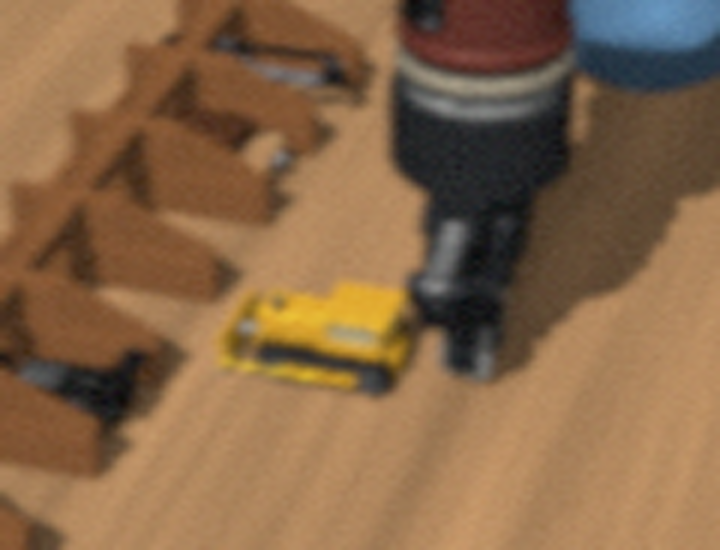

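Emit:
servo_tool(linear=[[0,0,-0.0065],[-0.004,0,0],[-0.004,0,0],[-0.004,0,0],[0,0,0],[0,0,0]], angular=[[0,-0.012,0],[0,0,0],[0,0,0],[0,0,0],[0,0,0],[0,0,0]])

```text
t: 20.55
tool_pos: [0.4687, -0.0086, 0.0137]
ee_rot: [-0.013, -2.215, 2.215]
contact_force: [0.1, 0.5, -0.2]
opening: 0.0163
```

```bash
python3 st.py .5828 -.0085 .014 179.3
```

```text
t 20.55 p [ 0.4687 -0.0086  0.0137] F [ 0.0718  0.5397 -0.202 ] open 0.016284592077889043
[[-0.9999 -0.0004 -0.0123]
 [ 0.0123  0.     -0.9999]
 [ 0.0004 -1.      0.    ]]
j [ 0.0027  0.7051 -0.0458  2.1303  0.0979  0.3084 -1.7087]
tool delta to target [-0.114  -0.0004 -0.0015]
turn about tool y -8.917402650698847e-05
```

Emit:
servo_tool(linear=[[-0.004,0,0],[-0.004,0,0],[-0.004,0,0],[-0.004,0,0],[-0.004,0,0],[-0.004,0,0],[-0.004,0,0],[-0.004,0,0],[-0.004,0,0],[-0.004,0,0],[-0.004,0,0],[0,0,0]], angular=[[0,0,0],[0,0,0],[0,0,0],[0,0,0],[0,0,0],[0,0,0],[0,0,0],[0,0,0],[0,0,0],[0,0,0],[0,0,0],[0,0,0]])

```text
t: 22.05
tool_pos: [0.514, -0.009, 0.0139]
ee_rot: [-0.016, -2.217, 2.216]
contact_force: [-0.9, -0.1, -0.1]
opening: 0.0162
```

```bash
python3 st.py .5828 -.0085 .014 179.3; python3 - <<'E'
from h import *
s=snap("side","side9");c=snap("top","top9")
cv2.imwrite("pics/s9c.png",cv2.resize(s["color"][165:265,220:340],None,fx=6,fy=6,interpolation=cv2.INTER_CUBIC))
cv2.imwrite("pics/t9c.png",cv2.resize(c["color"][140:240,220:330],None,fx=5,fy=5,interpolation=cv2.INTER_CUBIC))
E
```

```text
t 22.05 p [ 0.514  -0.009   0.0139] F [-0.9004 -0.1348 -0.1402] open 0.016171199104581677
[[-0.9999  0.0021 -0.0122]
 [ 0.0122  0.0002 -0.9999]
 [-0.0021 -1.     -0.0002]]
j [ 0.0109  0.7366 -0.0544  2.0082  0.0942  0.397  -1.6993]
tool delta to target [-0.0687  0.0001 -0.0014]
turn about tool y 4.78316404444179e-05
```

View pics/s9c.png

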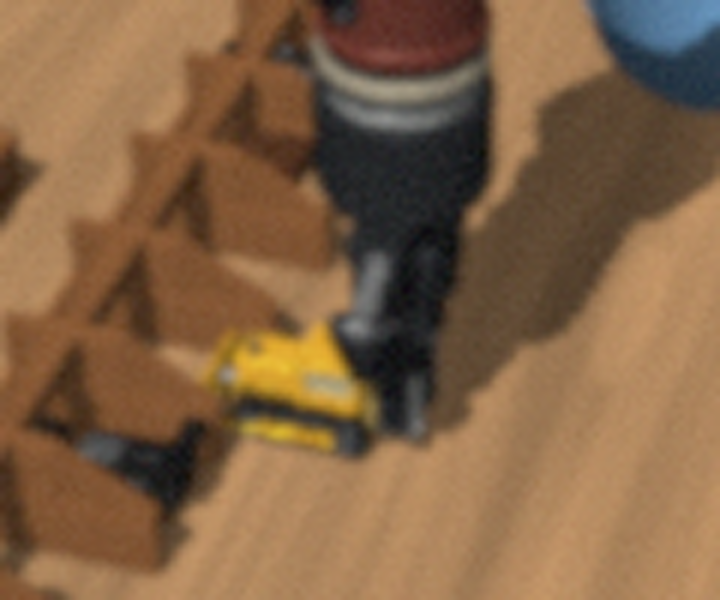

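View pics/t9c.png

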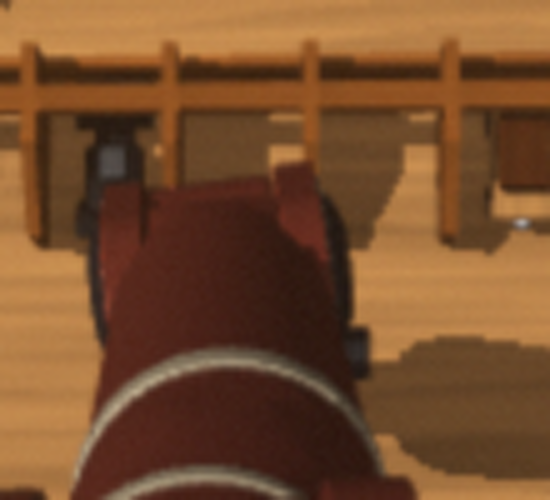

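```bash
python3 - <<'E'
from h import *
np.set_printoptions(precision=4,suppress=True)
s=load("pics/side9.pkl")
B=lambda a:np.array(a,float)/6+[220-.42,165-.42]
print("track bottom front,tail",onz(s,B([[240,438],[362,457]]),0))
print("cab/hood..blade top left, right",onz(s,B([[208,380],[228,332]]),.024))
s7=load("pics/side7.pkl")
B=lambda a:np.array(a,float)/6+[230-.42,165-.42]
print("s7 track",onz(s7,B([[250,440],[375,472]]),0), "blade top",onz(s7,B([[222,405],[247,347]]),.024))
E
```

```text
track bottom front,tail [[ 0.5838  0.0117  0.    ]
 [ 0.5276  0.0082 -0.    ]]
cab/hood..blade top left, right [[ 0.6004  0.0046  0.024 ]
 [ 0.6037 -0.0304  0.024 ]]
s7 track [[ 0.5534  0.0039 -0.    ]
 [ 0.4938  0.0084  0.    ]] blade top [[ 0.5632  0.0114  0.024 ]
 [ 0.5658 -0.0305  0.024 ]]
```

Still straight: the blade is entering gap 3 at x≈0.60, and the lateral position hasn't changed. I'll go on pushing.

Emit:
servo_tool(linear=[[-0.004,0,0],[-0.004,0,0],[-0.004,0,0],[-0.004,0,0],[-0.004,0,0],[-0.004,0,0],[-0.004,0,0],[-0.004,0,0],[-0.004,0,0],[0,0,0]], angular=[[0,0,0],[0,0,0],[0,0,0],[0,0,0],[0,0,0],[0,0,0],[0,0,0],[0,0,0],[0,0,0],[0,0,0]])

```text
t: 23.4
tool_pos: [0.5503, -0.0095, 0.0138]
ee_rot: [-0.016, -2.217, 2.216]
contact_force: [-0.0, 0.4, -1.2]
opening: 0.0158
```

Emit:
servo_tool(linear=[[-0.004,0,0],[-0.004,0,0],[-0.004,0,0],[-0.004,0,0],[-0.004,0,0],[0,0,0]], angular=[[0,0,0],[0,0,0],[0,0,0],[0,0,0],[0,0,0],[0,0,0]])

```text
t: 24.15
tool_pos: [0.5702, -0.0098, 0.0138]
ee_rot: [-0.016, -2.217, 2.216]
contact_force: [-0.2, -0.1, -0.3]
opening: 0.0158
```

```bash
python3 st.py .5828 -.0085 .014 179.3; python3 - <<'E'
from h import *
s=snap("side","side10")
cv2.imwrite("pics/s10c.png",cv2.resize(s["color"][165:265,200:320],None,fx=6,fy=6,interpolation=cv2.INTER_CUBIC))
E
```

```text
t 24.15 p [ 0.5702 -0.0098  0.0138] F [-0.1609 -0.1217 -0.3248] open 0.015783385385963133
[[-0.9999  0.0025 -0.0122]
 [ 0.0122  0.0002 -0.9999]
 [-0.0025 -1.     -0.0002]]
j [ 0.0177  0.7846 -0.0617  1.8496  0.0895  0.5076 -1.6872]
tool delta to target [-0.0126 -0.0002 -0.0014]
turn about tool y 4.01444490529812e-05
```

View pics/s10c.png

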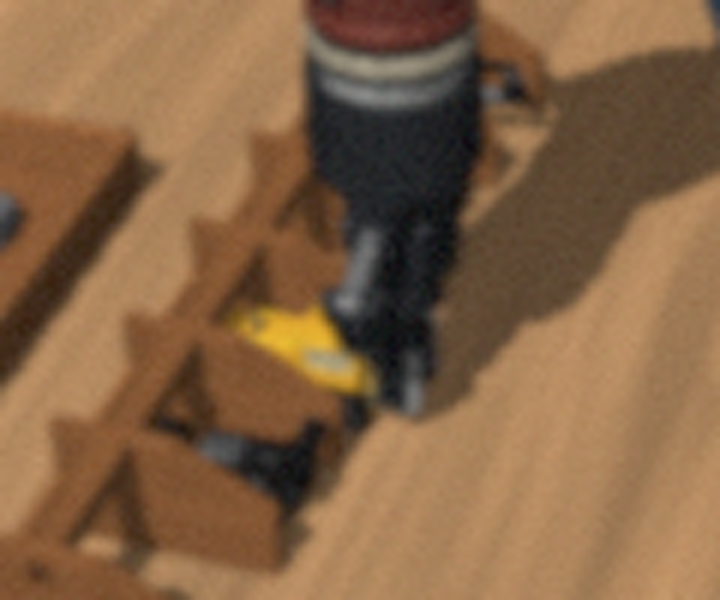

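Emit:
servo_tool(linear=[[-0.003,0,0],[-0.003,0,0],[-0.003,0,0],[-0.003,0,0],[-0.001,0,0],[0,0,0],[0,0,0]], angular=[[0,0,0],[0,0,0],[0,0,0],[0,0,0],[0,0,0],[0,0,0],[0,0,0]])

```text
t: 25.08
tool_pos: [0.5824, -0.0099, 0.0138]
ee_rot: [-0.015, -2.216, 2.216]
contact_force: [-2.0, -0.5, 0.5]
opening: 0.0155
```

Emit:
servo_tool(linear=[[0.005,0,0],[0.02,0,0],[0.04,0,0],[0.02,-0.02,0],[0,-0.05,0],[0,-0.05,0.02],[0,-0.03,0.05],[0,0,0.05],[0,0,0.05],[0,0,0.05],[0,0,0]], angular=[[0,0,0],[0,0,0],[0,0,0],[0,0,0],[0,0,0],[0,0,0],[0,0,0],[0,0,0],[0,0,0],[0,0,0],[0,0,0]])

```text
t: 26.45
tool_pos: [0.4935, -0.2352, 0.1639]
ee_rot: [-0.026, -2.206, 2.216]
contact_force: [-1.4, 0.3, 0.5]
opening: 0.0161
```

```bash
python3 st.py; python3 - <<'E'
from h import *
s=snap("side","side11");c=snap("top","top11")
cv2.imwrite("pics/s11c.png",cv2.resize(s["color"][165:265,200:320],None,fx=6,fy=6,interpolation=cv2.INTER_CUBIC))
cv2.imwrite("pics/t11c.png",cv2.resize(c["color"][140:210,190:380],None,fx=4.2,fy=8,interpolation=cv2.INTER_CUBIC)) 
cv2.imwrite("pics/t11d.png",cv2.resize(c["color"][145:205,235:305],None,fx=9,fy=9,interpolation=cv2.INTER_CUBIC)) 
E
```

```text
t 26.45 p [ 0.4935 -0.2352  0.1639] F [-1.4353  0.2586  0.4674] open 0.016068702557734044
[[-0.9998  0.0017 -0.0217]
 [ 0.0217 -0.0045 -0.9998]
 [-0.0018 -1.      0.0044]]
j [ 0.4646  0.5332 -0.0931  1.8108  0.071   0.7975 -1.2576]
```

View pics/s11c.png

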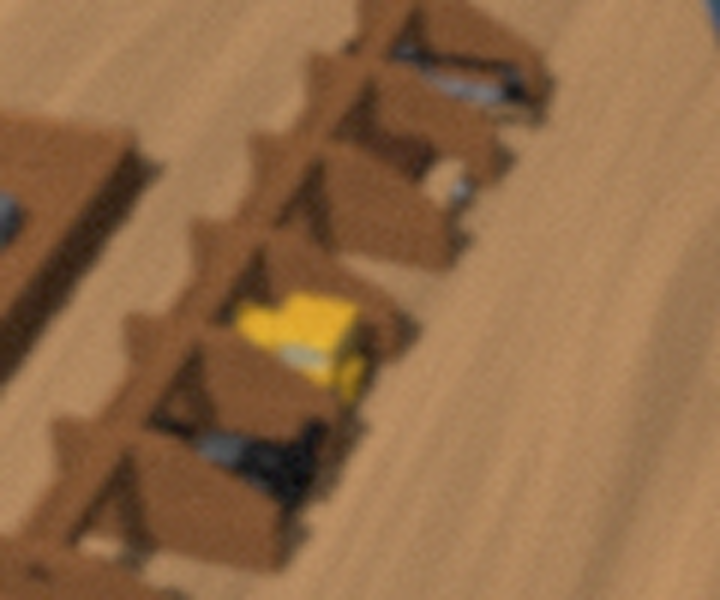

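View pics/t11d.png

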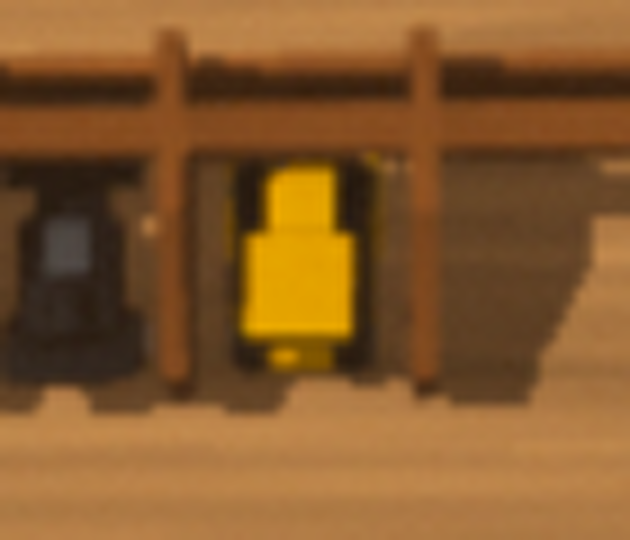

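View pics/top11.png

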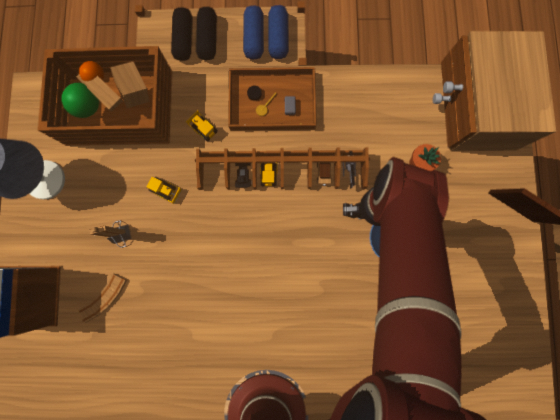

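```bash
python3 - <<'E'
from h import *
np.set_printoptions(precision=4,suppress=True)
t=load("pics/top11.pkl")
C=lambda a:np.array(a,float)/9+[235-.44,145-.44]
print("tail",onz(t,C([[245,368],[300,372],[360,368]]),.013)," high",onz(t,C([[300,370]]),.03))
print("div",onz(t,C([[177,395],[427,395]]),.01))
s=load("pics/side11.pkl")
print("side tail",onz(s,np.array([[350,402]])/6+[200-.42,165-.42],.008))
a=load("pics/top0.pkl")["color"];b=t["color"]
d=cv2.absdiff(a,b).max(2);d[:, 330:]=0;d[340:]=0
k,l,st,ce=cv2.connectedComponentsWithStats((cv2.medianBlur(d,3)>40).astype(np.uint8))
for i in range(1,k):
    if st[i,4]>12:print(st[i],ce[i])
E
```

```text
tail [[ 0.5952  0.0086  0.013 ]
 [ 0.5938 -0.008   0.013 ]
 [ 0.5948 -0.0261  0.013 ]]  high [[ 0.5911 -0.0085  0.03  ]]
div [[ 0.5878  0.0293  0.01  ]
 [ 0.5869 -0.0462  0.01  ]]
side tail [[ 0.5931 -0.0017  0.008 ]]
[262 163  18  25 354] [270.8192 175.3446]
[273 194  37  33 741] [289.8502 211.6086]
```

The tail is about 6–7 mm behind the divider fronts, and in the compared part of the picture only the bulldozer has changed. The hand is clear, so I'm handing in.

```bash
python3 -c "
from station import *
o=get_obs();print(o['t'],o['contact_force']);print(close_job())"
```

```text
26.55 [0.01622013 0.12704692 0.17288085]
the job is handed in; nothing more can be done
None
```

The job is done and handed in at 26.6 s, with the bulldozer fully inside the third gap and the hand clear.

- **Rail:** I ran the shut fingertips along the top rail from the first gap across two dividers and stopped over the third. The force read 3–7 N at every check.
- **Push:** I straightened the nearest bulldozer by pushing its right side with two fingertips. I then pushed it by the tail, blade first, into the third gap. Force readings stayed at about 2 N or less.
- **Last checks:** The tail measures x ≈ 0.594 m and the divider fronts ≈ 0.587 m, so it sits about 6–7 mm inside and is centred in the gap.
- **Other things:** Comparing top pictures before and after, only the bulldozer moved. The arm hid the bowl and the right-hand side in the last picture, so those were not compared. No force showed there.

No check failed or disagreed.

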